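# Take the long brush out of the half-covered soaking tub

## Task

The long scrubbing brush lies in the deep soaking tub, its head under the draining board that covers one end, and it is longer than the opening that is left. Take it by the handle, tilt it handle end up and draw it out slantwise through the opening, then finish while holding it still in the gripper with the whole brush at least 5 cm above the tub's rim: do not put it down or let go. The tub and board are fixed; leave the soap and cup on the board and the bottle and bowl beside the tub where they stand.

Things in the scene. Friction and masses are not known exactly. Their poses are not given: they have to be found in the camera images.
- tub: Fixed open white plastic soaking tub, outside 182 (x) by 372 (y) by 150 mm high, with a 12 mm lip outside the rim; walls 6 mm, inside 170 by 360 mm, inner floor 8 mm and rim 150 mm above the work surface. Origin at the centre of its underside; own y axis along its length, z up.
- board: Fixed wooden draining board flat on the rim over the tub's +y end, 215 (x) by 160 (y) by 12 mm thick; origin at the centre of its underside, 150 mm above the work surface; axes as the tub's. Its edge at the opening is 80 mm from the origin towards -y. The opening, from that edge to the -y end wall, is 170 mm wide and 210 to 230 mm long.
- brush: Loose wooden brush, 310 mm long (y), 0.1 to 0.16 kg, bristles down on the tub's floor, head (+y) under the board. Origin at the centre of its underside. Handle: bar 22 wide (x), z = 16 to 32 mm, y = -155 to 45 mm. Head: y = 45 to 155 mm, 46 wide, z = 0 to 32 mm, rigid black bristle block below. Centre of mass near y = 70 mm.
- brush_grip (a point): Point in the middle of the handle's thickness, 75 mm from the handle's end, brush frame (0, -80, 24) mm: a good place to grip across the handle's 22 mm width from above; it lies in the opening. Axes as the brush's.
- brush_tip (a point): Far end of the brush's head at the bristle tips, brush frame (0, 153, 0) mm. Axes as the brush's.
- brush_end (a point): Underside of the handle's free end, brush frame (0, -155, 16) mm. Axes as the brush's.
- soap: Bystander: loose bar of soap 50 by 70 by 26 mm on the board; origin at the centre of its underside.
- dosing_cup: Bystander: loose small white cup, 54 mm across and 45 mm high, on the board; origin at the centre of its underside.
- detergent: Bystander: loose upright detergent bottle, 68 mm across and 200 mm high, on the work surface beyond the tub (its +x side), near the covered end; origin at the centre of its underside.
- bowl: Bystander: loose grey bowl, 120 mm across and 50 mm high, on the work surface beyond the tub (its +x side), near the open end; origin at the centre of its underside.

How it is judged:
By the outcome, as a careful person would: the job done as asked, in the order asked, and still so for the second after the job is handed in, while the arm keeps its last pose, push and grip.
It also fails if it takes over 38 s, if anything falls off the work surface, if the arm or the gripper's body presses on something with over 40 N, if the wrist force passes 120 N, or if a joint passes its speed limit or range.

## Robot

A 6-joint arm with a two-finger parallel gripper is mounted at the origin on the work surface. World frame = base frame: x ahead of the robot, y to its left, z up, the work surface at z = 0. Lengths are in m, angles in rad, forces in N, time in s.
With the tool pointing down it reaches from about 0.425 to 0.95 m from the base axis. Payload 3.5 kg.
Tool frame: the origin (TCP) lies at the very end of the fingers, on their centre line; the grasp point (between the pads) lies 19 mm behind it; z points along the fingers, y is the line along which they close (so a half turn about z gives the same grasp; the last joint's range is limited). The gripper opens to 85 mm and grips with 20 to 120 N. Pads are 22 mm wide; open, the fingers measure 114 mm over their backs; the gripper's body (76 mm by 85 mm) begins 54 mm behind the grasp point. The pads swing forward as they close: fully open they stand 13 mm farther back than shut.
Start: joints at [-1.324, 0.286, 1.577, -0, 1.279, -0.15], TCP at [0.261, -0.623, 0.231] pointing down, gripper open.
Joint ranges: [-2.77, 2.77], [-0.9, 2.22], [0.21, 2.48], [-1.53, 4.67], [0.24, 2.81], [-2.84, 2.84]. Speed limits (rad/s): [2.79, 2.79, 3.14, 3.14, 3.14, 3.14].

## Interface

Orientations are given as a unit quaternion [x, y, z, w].
In Python, from plant import ctrl gives the robot as it stands.
- The arm moves only by the tool inch_along, called after "Emit:" in YAML: its name, and indented under it one key for each argument. Schema: {"type":"object","properties":{"ticks":{"type":"array","items":{"type":"array","items":{"type":"array","items":{"type":"number"},"minItems":7,"maxItems":7},"minItems":1,"maxItems":10},"minItems":1,"maxItems":1},"force":{"type":"number"},"only":{"type":"string"},"quiet":{"type":"boolean"},"lines":{"type":"string"}},"required":["ticks"],"additionalProperties":false}. ticks is a list that holds a single list of rows (three levels of brackets), with 1 to 10 rows, each of 7 numbers: dx, dy, dz in units of 100 mm, then a rotation vector rx, ry, rz in rad, then the opening from 0.0 (shut) to 1.0 (fully open); each row is the pose to reach, as a shift and turn from the pose commanded when the call began, along the tool's axes at that moment; what a row does not reach only later rows make up. A row lasts 1/8 s, in which the tool goes at most 0.0625 m and 0.188 rad, less where a joint would pass 70% of its speed; a pose out of reach is approached as far as the arm can. The fingers move at their own pace and stop on an object; force is the grip in N (left out, the last holds). Time passes only in rows, so rows that do not move let the fingers close. The tool returns the time, the measured TCP pose, the force, the opening and the grip force at its end. only (a regular expression) keeps the lines of the reply that match it, lines (a string "A,B") keeps lines A to B, and quiet returns only ok. Input that does not fit is refused with a message, and nothing moves.
- ctrl.get_state(): the state, without advancing time (a new reading comes with each control period).
- ctrl.read_camera(name): name is "scene" or "top"; returns a dict with "pixels" (400x640x3 uint8, red, green, blue), "camera_matrix" (3x3 intrinsics, pixels), "xyz" and "orientation" of the camera in the world. Camera axes: x right, y down, z forward; pixel columns grow to the right and rows downward; lengths in m; the calibration is good to about 2 mm. A picture is of the moment at which its call begins. There is no depth.
- ctrl.sign_off(): hands the job in; it is judged then, once.
The state is a dict: "time": time; "qpos": joint angles; "dq": joint speeds; "joint_efforts": joint torques, N m; "eef_pos": TCP position; "tcp_rot": TCP orientation; "contact_force": force on the tool from outside, world axes, zero at the start; "wrist_torque": the same for the moment, N m; "opening": opening from 0.0 (shut) to 1.0 (fully open); "finger_force": force on a finger pad.
Only numpy, scipy, OpenCV 4.12 (cv2) and the standard library are available. Lean on these libraries where they do the work, as an engineer would, in place of code of your own. Each camera call takes 0.05 s, during which the arm holds its last target. There are 200 camera calls.

## Working session

There is one attempt and no reset: what is moved stays moved. The work goes in short steps, Python scripts to look and compute and a tool call to move; the robot and the scene stay as the last step left them, time stands still between calls to the robot, and variables do not carry over. Pictures are saved under pics/ and viewed, at most 10 in all, crops included, and the job is handed in when it is done.

```bash
ls; mkdir -p pics; python3 - <<'E'
from plant import ctrl
import cv2,numpy as np,json
for n in("scene","top"):
    c=ctrl.read_camera(n); cv2.imwrite(f"pics/{n}0.png",np.array(c["pixels"])[:,:,::-1])
    print(n,np.array(c["camera_matrix"]).tolist(),list(c["xyz"]),list(c["orientation"]))
s=ctrl.get_state();print(s["time"],s["eef_pos"],s["tcp_rot"],s["opening"])
E
```

```text
pics
plant.py
scene [[412.40131373076434, 0.0, 311.39661289978824], [0.0, 412.40131373076434, 197.257994316084], [0.0, 0.0, 1.0]] [np.float64(1.1242300207350948), np.float64(-0.24733572283000071), np.float64(0.6877040412948388)] [np.float64(0.8109755268815592), np.float64(0.43696621021953846), np.float64(-0.1748993705355738), np.float64(-0.34754774652098064)]
top [[378.1372230100035, 0.0, 321.0408977061334], [0.0, 378.1372230100035, 203.21667159416512], [0.0, 0.0, 1.0]] [np.float64(0.5420224816450653), np.float64(0.08813645664365978), np.float64(0.762403512775937)] [np.float64(0.7084028877742246), np.float64(-0.7023118619734872), np.float64(0.03846629981186437), np.float64(-0.05868339546461646)]
0.1 [ 0.26072266 -0.62196053  0.23007482] [ 9.80387078e-01  1.97078737e-01 -5.45833098e-05 -1.07017662e-03] 0.9999719944706432
```

View pics/scene0.png

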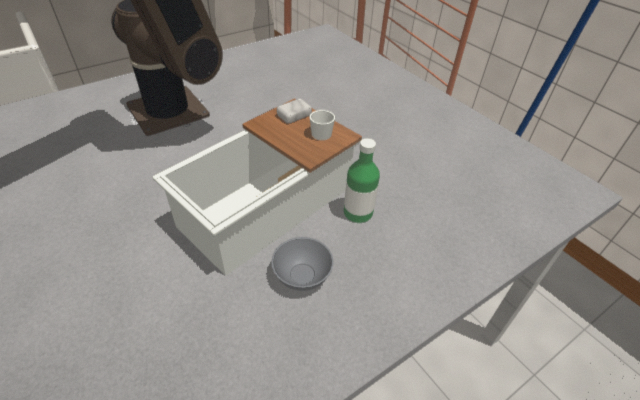

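View pics/top0.png

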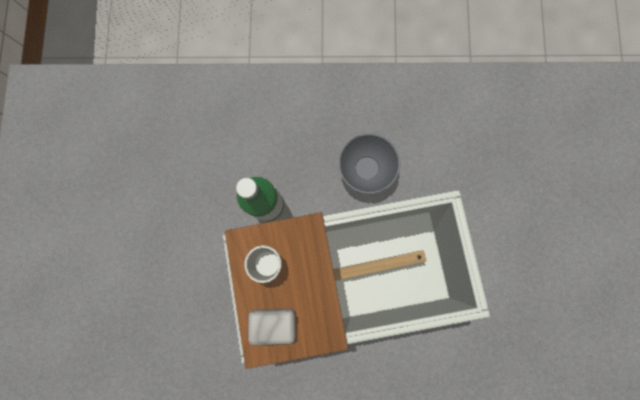

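The top view shows the board's corners at about (226,230), (322,213), (347,349) and (246,367). The rim's open-end corners are at (460,192) and (488,316). The handle runs from (335,273) at the board edge to its free end at (425,257).

```bash
cat >h.py <<'E'
from plant import ctrl
import cv2,numpy as np
from scipy.spatial.transform import Rotation as R
def ray(c,uv,z):
    K=np.array(c["camera_matrix"]);Rm=R.from_quat(c["orientation"]).as_matrix()
    p=np.array(c["xyz"]);d=Rm@np.linalg.solve(K,[*uv,1]);return p+d*(z-p[2])/d[2]
def proj(c,P):
    K=np.array(c["camera_matrix"]);Rm=R.from_quat(c["orientation"]).as_matrix()
    q=(np.atleast_2d(P)-np.array(c["xyz"]))@Rm@K.T;return q[:,:2]/q[:,2:]
E
python3 - <<'E'
from h import *
np.set_printoptions(precision=4,suppress=True)
c=ctrl.read_camera("top");im=np.array(c["pixels"])[:,:,::-1].copy()
for n,uv,z in [("b1",(226,230),.162),("b2",(322,213),.162),("b3",(347,349),.162),("b4",(246,367),.162),("r1",(460,192),.15),("r2",(488,316),.15)]: print(n,ray(c,uv,z))
# handle mask
hsv=cv2.cvtColor(im,cv2.COLOR_BGR2HSV)
m=cv2.inRange(hsv,(8,70,90),(28,255,255));m[:, :345]=0;m[:240]=0;m[285:]=0
n,l,st,ce=cv2.connectedComponentsWithStats(m);k=1+np.argmax(st[1:,4])
cnt=np.argwhere(l==k)[:,::-1].astype(float)
P=np.array([ray(c,p,.040)[:2] for p in cnt])
(r)=cv2.minAreaRect(P.astype(np.float32));print(st[k],r);print(cv2.boxPoints(r))
x0=cv2.fitLine(P.astype(np.float32),cv2.DIST_L2,0,.01,.01).ravel();print("line",x0)
# candidate masks for end
z=cv2.resize(im[180:330,310:500],None,fx=4,fy=4,interpolation=cv2.INTER_CUBIC);cv2.imwrite("pics/crop.png",z)
E
```

```text
b1 [0.5808 0.2574 0.162 ]
b2 [0.6093 0.1041 0.162 ]
b3 [0.4017 0.064  0.162 ]
b4 [0.3728 0.2173 0.162 ]
r1 [ 0.6466 -0.1196  0.15  ]
r2 [ 0.4517 -0.155   0.15  ]
[345 251  81  28 900] ((0.5270634889602661, -0.010201573371887207), (0.020642977207899094, 0.15427404642105103), 12.580790519714355)
[[ 0.5002  0.0628]
 [ 0.5338 -0.0877]
 [ 0.5539 -0.0832]
 [ 0.5203  0.0673]]
line [ 0.2198 -0.9755  0.5271 -0.0103]
```

View pics/crop.png

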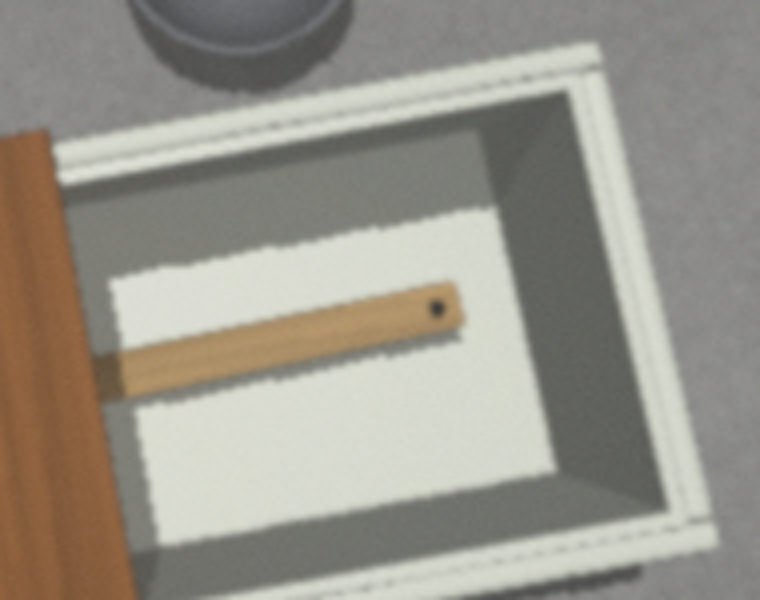

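```bash
cat >>h.py <<'E'
np.set_printoptions(precision=4,suppress=True)
yaw=np.deg2rad(12.7); BX=np.array([np.cos(yaw),np.sin(yaw),0]);BY=np.array([-np.sin(yaw),np.cos(yaw),0]);BZ=np.array([0,0,1.])
END=np.array([.5438,-.0854,0])
def tool(alpha):  # body leaning to -BY by alpha
    z=BY*np.sin(alpha)-BZ*np.cos(alpha); return np.column_stack([np.cross(BX,z),BX,z])
def row(p,Rt,p0=None,R0=None):
    s=ctrl.get_state()
    if p0 is None: p0,R0=s["eef_pos"],R.from_quat(s["tcp_rot"]).as_matrix()
    return np.r_[R0.T@(np.array(p)-p0),R.from_matrix(R0.T@Rt).as_rotvec()]
E
python3 - <<'E'
from h import *
T=tool(np.deg2rad(15)); g=END+.075*BY+.036*BZ+.019*T[:,2]
pre=g-.22*T[:,2]
print("grasp tcp",g,"pre",pre,"row",row(pre,T))
E
```

```text
grasp tcp [ 0.5262 -0.0074  0.0176] pre [ 0.5387 -0.063   0.2302] row [ 0.4725 -0.4082  0.001   0.1813  0.2162 -1.3873]
```

Careful with the scale: shifts go in units of 100 mm. That gives: 0.4725 m is 4.725, -0.408 m is -4.08.

Emit:
inch_along:
  ticks:
    - [[4.725, -4.08, 0.01, 0.181, 0.216, -1.387, 0.6], [4.725, -4.08, 0.01, 0.181, 0.216, -1.387, 0.6], [4.725, -4.08, 0.01, 0.181, 0.216, -1.387, 0.6], [4.725, -4.08, 0.01, 0.181, 0.216, -1.387, 0.6], [4.725, -4.08, 0.01, 0.181, 0.216, -1.387, 0.6], [4.725, -4.08, 0.01, 0.181, 0.216, -1.387, 0.6], [4.725, -4.08, 0.01, 0.181, 0.216, -1.387, 0.6], [4.725, -4.08, 0.01, 0.181, 0.216, -1.387, 0.6], [4.725, -4.08, 0.01, 0.181, 0.216, -1.387, 0.6], [4.725, -4.08, 0.01, 0.181, 0.216, -1.387, 0.6]]
  force: 80

```text
time: 1.4
eef_pos: [0.5395, -0.0617, 0.2301]
tcp_rot: [0.619, 0.774, 0.081, -0.101]
contact_force: [1.0, -0.9, -0.4]
opening: 0.603
finger_force: 0.0
```

```bash
python3 - <<'E'
from h import *
T=tool(np.deg2rad(15)); g=END+.075*BY+.036*BZ+.019*T[:,2]
print(row(g-.22*T[:,2],T),ctrl.get_state()["qpos"])
E
```

```text
[-0.0011 -0.001  -0.0003  0.0001  0.0022 -0.0004] [-0.3993  0.0584  1.8545  0.214   1.3861 -0.6767]
```

Emit:
inch_along:
  ticks:
    - [[-0.01, -0.01, 0.5, 0, 0.002, 0, 0.6], [-0.01, -0.01, 1, 0, 0.002, 0, 0.6], [-0.01, -0.01, 1.4, 0, 0.002, 0, 0.6], [-0.01, -0.01, 1.7, 0, 0.002, 0, 0.6], [-0.01, -0.01, 1.9, 0, 0.002, 0, 0.6], [-0.01, -0.01, 2.05, 0, 0.002, 0, 0.6], [-0.01, -0.01, 2.2, 0, 0.002, 0, 0.6], [-0.01, -0.01, 2.2, 0, 0.002, 0, 0.6]]

```text
time: 2.4
eef_pos: [0.525, -0.0093, 0.0164]
tcp_rot: [0.619, 0.774, 0.081, -0.103]
contact_force: [-0.5, -0.4, -0.5]
opening: 0.601
finger_force: 0.0
```

```bash
python3 - <<'E'
from h import *
T=tool(np.deg2rad(15)); g=END+.075*BY+.036*BZ+.019*T[:,2]
print(row(g,T))
a=[cv2.resize(np.array(ctrl.read_camera(n)["pixels"])[y:y+220,x:x+290,::-1],None,fx=1.37,fy=1.37) for n,x,y in(("scene",110,60),("top",220,150))]
cv2.imwrite("pics/g1.png",np.hstack(a))
E
```

```text
[ 0.0018  0.0016 -0.0008 -0.0018 -0.0009 -0.0005]
```

View pics/g1.png

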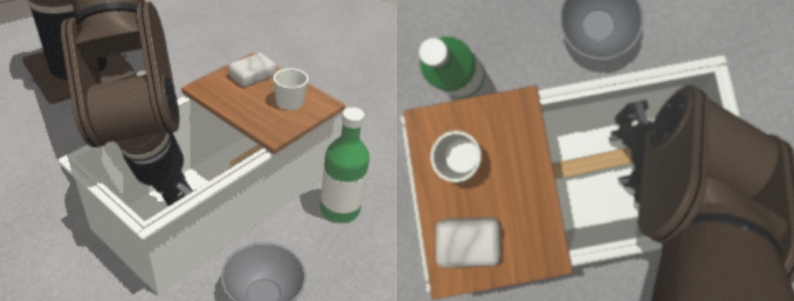

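The gripper is inside the tub with its fingers straddling the handle: fingers at crop (632,115) and (632,195), handle between them at (625,160). The bystanders haven't moved. Next I close the gripper.

Emit:
inch_along:
  ticks:
    - [[0, 0, 0, 0, 0, 0, 0], [0, 0, 0, 0, 0, 0, 0], [0, 0, 0, 0, 0, 0, 0], [0, 0, 0, 0, 0, 0, 0], [0, 0, 0, 0, 0, 0, 0], [0, 0, 0, 0, 0, 0, 0]]
  force: 90

```text
time: 3.25
eef_pos: [0.5265, -0.01, 0.0178]
tcp_rot: [0.62, 0.774, 0.082, -0.101]
contact_force: [1.6, -1.4, 1.9]
opening: 0.235
finger_force: 88.7
```

```bash
python3 - <<'E'
from h import *
# tilt targets: head tip T at Y stays, 10deg steps, rotate about floor tip; grasp 233 from tip
s=ctrl.get_state();p=np.array(s["eef_pos"]);R0=R.from_quat(s["tcp_rot"]).as_matrix()
tip=END+.308*BY+.008*BZ
def Q(th): return R.from_rotvec(-np.deg2rad(th)*BX).as_matrix()
for th,sl,up in [(8,0,.003),(16,0,.004),(23,0.0,.005),(30,0,.006),(30,.05,.006),(30,.1,.006),(30,.15,.006),(30,.21,.006),(30,.21,.06),(30,.21,.12),(30,.21,.17)]:
    d=Q(th)@(-BY)
    tp=tip+Q(th)@(p-tip)+d*sl+BZ*up
    print(th,sl,up,"tcp",tp,"row",row(tp,Q(th)@R0,p,R0))
E
```

```text
8 0 0.003 tcp [ 0.5257 -0.0065  0.0528] row [ 0.0125  0.     -0.0329 -0.0001 -0.1396 -0.0002]
16 0 0.004 tcp [0.5239 0.0013 0.085 ] row [ 0.0286  0.0001 -0.0619 -0.0001 -0.2793 -0.0004]
23 0.0 0.005 tcp [0.5216 0.0116 0.1122] row [ 0.0458  0.0001 -0.0854 -0.0002 -0.4014 -0.0006]
30 0 0.006 tcp [0.5186 0.0249 0.1378] row [ 0.0656  0.0001 -0.1067 -0.0002 -0.5236 -0.0008]
30 0.05 0.006 tcp [ 0.5281 -0.0173  0.1628] row [ 0.0302  0.0002 -0.142  -0.0002 -0.5236 -0.0008]
30 0.1 0.006 tcp [ 0.5376 -0.0596  0.1878] row [-0.0052  0.0003 -0.1774 -0.0002 -0.5236 -0.0008]
30 0.15 0.006 tcp [ 0.5472 -0.1018  0.2128] row [-0.0406  0.0003 -0.2127 -0.0002 -0.5236 -0.0008]
30 0.21 0.006 tcp [ 0.5586 -0.1525  0.2428] row [-0.0831  0.0004 -0.2551 -0.0002 -0.5236 -0.0008]
30 0.21 0.06 tcp [ 0.5586 -0.1525  0.2968] row [-0.0692  0.0005 -0.3072 -0.0002 -0.5236 -0.0008]
30 0.21 0.12 tcp [ 0.5586 -0.1525  0.3568] row [-0.0537  0.0006 -0.3652 -0.0002 -0.5236 -0.0008]
30 0.21 0.17 tcp [ 0.5586 -0.1525  0.4068] row [-0.0408  0.0006 -0.4135 -0.0002 -0.5236 -0.0008]
```

To row units: -0.128 m is -1.28, -0.114 m is -1.14.

Emit:
inch_along:
  ticks:
    - [[0.02, 0, -0.18, 0, -0.07, 0, 0], [0.05, 0, -0.36, 0, -0.14, 0, 0], [0.1, 0, -0.53, 0, -0.21, 0, 0], [0.15, 0, -0.7, 0, -0.28, 0, 0], [0.22, 0, -0.85, 0, -0.34, 0, 0], [0.285, 0, -0.99, 0, -0.401, 0, 0], [0.36, 0, -1.14, 0, -0.463, 0, 0], [0.444, 0, -1.28, 0, -0.524, 0, 0], [0.444, 0, -1.28, 0, -0.524, 0, 0]]

```text
time: 4.38
eef_pos: [0.5232, 0.0009, 0.1525]
tcp_rot: [0.618, 0.775, -0.082, 0.102]
contact_force: [0.0, -0.1, -2.1]
opening: 0.238
finger_force: 88.3
```

```bash
python3 - <<'E'
from h import *
a=[cv2.resize(np.array(ctrl.read_camera(n)["pixels"])[y:y+220,x:x+290,::-1],None,fx=1.37,fy=1.37) for n,x,y in(("scene",110,60),("top",220,150))]
cv2.imwrite("pics/g2.png",np.hstack(a)); print(ctrl.get_state()["qpos"],ctrl.get_state()["wrist_torque"])
E
```

```text
[-0.075   0.0215  2.0461 -0.295   1.018  -0.1487] [-0.0072  0.0299  0.0047]
```

View pics/g2.png

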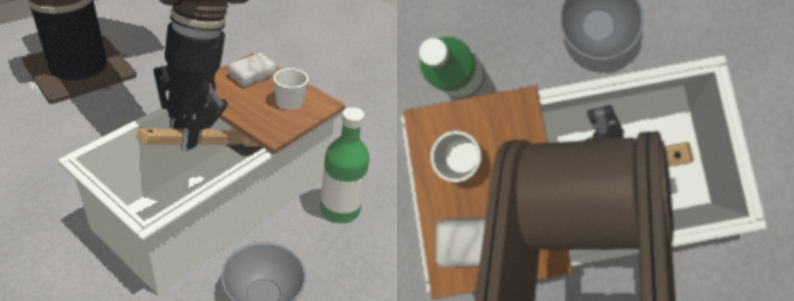

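The handle end is up at scene crop (140,135) and top crop (680,155), and it is clear of the rim. I'll check the tilt angle for slip against the predicted position.

```bash
python3 - <<'E'
from h import *
s=ctrl.get_state();p=np.array(s["eef_pos"]);Rt=R.from_quat(s["tcp_rot"]).as_matrix()
g=p-.019*Rt[:,2]; print("g",g,"edge-rel", s["contact_force"])
for n,obs in(("scene",(110+140/1.37,60+135/1.37)),("top",(220+690/1.37-290,150+155/1.37))):
    c=ctrl.read_camera(n); print(n,"obs",obs)
    for th in (10,15,20,25,30,35):
        d=R.from_rotvec(-np.deg2rad(th)*BX).as_matrix()
        print(th,proj(c,g+d@(-.075*BY)-.004*(d@BZ)).ravel())
E
```

```text
g [0.5217 0.0048 0.1697] edge-rel [ 0.5247  0.642  -1.522 ]
scene obs (212.1897810218978, 158.54014598540147)
10 [211.2608 172.1574]
15 [211.2143 169.2586]
20 [211.4228 166.2413]
25 [211.888  163.1316]
30 [212.6087 159.9575]
35 [213.5809 156.748 ]
top obs (433.6496350364963, 263.13868613138686)
10 [434.7451 259.2997]
15 [435.2079 259.4934]
20 [435.2907 259.7705]
25 [434.9799 260.1315]
30 [434.2651 260.5761]
35 [433.1395 261.103 ]
```

Emit:
inch_along:
  ticks:
    - [[-0.24, 0, -0.065, 0, 0, 0, 0], [-0.48, 0, -0.13, 0, 0, 0, 0], [-0.72, 0, -0.195, 0, 0, 0, 0], [-0.97, 0, -0.26, 0, 0, 0, 0], [-1.21, 0, -0.325, 0, 0, 0, 0], [-1.45, 0, -0.39, 0, 0, 0, 0], [-1.69, 0, -0.455, 0, 0, 0, 0], [-1.8, 0, -0.485, 0, 0, 0, 0], [-1.8, 0, -0.485, 0, 0, 0, 0]]

```text
time: 5.7
eef_pos: [0.559, -0.1581, 0.2458]
tcp_rot: [0.62, 0.774, -0.082, 0.102]
contact_force: [0.3, 0.1, -1.5]
opening: 0.238
finger_force: 88.3
```

```bash
python3 - <<'E'
from h import *
a=[cv2.resize(np.array(ctrl.read_camera(n)["pixels"])[y:y+220,x:x+290,::-1],None,fx=1.37,fy=1.37) for n,x,y in(("scene",110,60),("top",280,150))]
cv2.imwrite("pics/g3.png",np.hstack(a))
s=ctrl.get_state();p=np.array(s["eef_pos"]);Rt=R.from_quat(s["tcp_rot"]).as_matrix()
g=p-.019*Rt[:,2];d=R.from_rotvec(-np.deg2rad(30)*BX).as_matrix()
t=g+d@(.233*BY-.028*BZ);print("tip",t, "up row",row(p+.15*BZ,Rt), "Y from edge",(t-[.5055,.084,0])@[-.187,.982,0])
E
```

```text
tip [0.5162 0.031  0.1226] up row [-0.0387 -0.0002 -0.1449  0.      0.      0.    ] Y from edge -0.05408639682730885
```

View pics/g3.png

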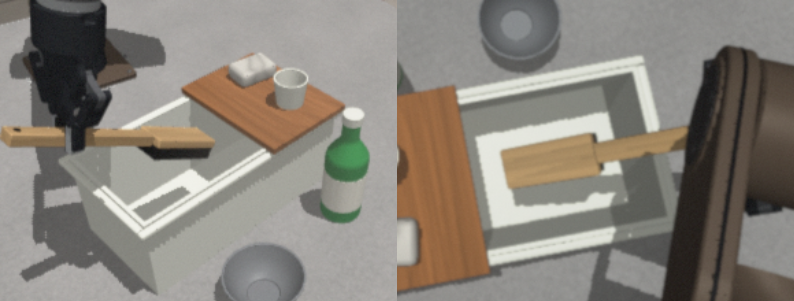

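The whole head is out from under the board: its end is at top crop (503,168), and the board edge is at about (470,170). Next I lift straight up.

Emit:
inch_along:
  ticks:
    - [[-0.05, 0, -0.2, 0, 0, 0, 0], [-0.12, 0, -0.45, 0, 0, 0, 0], [-0.18, 0, -0.7, 0, 0, 0, 0], [-0.25, 0, -0.95, 0, 0, 0, 0], [-0.32, 0, -1.2, 0, 0, 0, 0], [-0.387, 0, -1.45, 0, 0, 0, 0], [-0.387, 0, -1.45, 0, 0, 0, 0], [-0.387, 0, -1.45, 0, 0, 0, 0], [-0.387, 0, -1.45, 0, 0, 0, 0], [-0.387, 0, -1.45, 0, 0, 0, 0]]

```text
time: 7.05
eef_pos: [0.5587, -0.1571, 0.3948]
tcp_rot: [0.619, 0.774, -0.082, 0.101]
contact_force: [0.1, -0.3, -1.4]
opening: 0.233
finger_force: 88.4
```

```bash
python3 - <<'E'
from h import *
im=[np.array(ctrl.read_camera(n)["pixels"])[:,:,::-1] for n in("scene","top")]
cv2.imwrite("pics/g4.png",np.hstack([cv2.resize(i,(400,250)) for i in im]))
s=ctrl.get_state();p=np.array(s["eef_pos"]);Rt=R.from_quat(s["tcp_rot"]).as_matrix()
g=p-.019*Rt[:,2];d=R.from_rotvec(-np.deg2rad(30)*BX).as_matrix()
t=g+d@(.233*BY-.028*BZ);print("tip",t,proj(ctrl.read_camera("scene"),t),np.abs(s["dq"]).max())
E
```

```text
tip [0.5165 0.0308 0.273 ] [[248.5668 108.1099]] 0.0069064003614326165
```

View pics/g4.png

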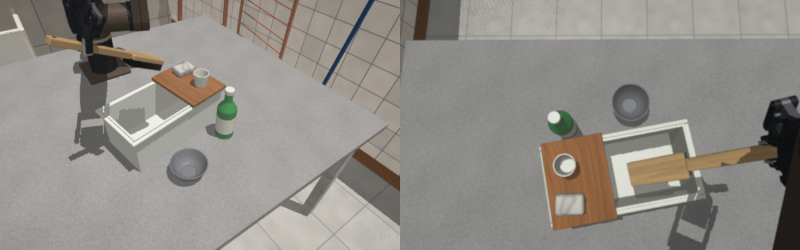

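The brush hangs clear above the tub. Its tip in the scene is at about (257,106) px against a predicted (249,108), so its lowest point is near z = 0.27 m. The arm is still and the bystanders are in place.

```bash
python3 -c "
from plant import ctrl
print(ctrl.sign_off())"
```

```text
the job is handed in; nothing more can be done
None
```

The brush is out of the tub, held still in the gripper with its lowest point about 12 cm above the rim; the soap, cup, bottle and bowl look unmoved in the last pictures, and the job was handed in at about 7 s.

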